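Close up the fume extractor after a filter change

ROBOT

A 6-joint arm with a two-finger parallel gripper is mounted at the origin on the work surface. World frame = base frame: x ahead of the robot, y to its left, z up, the work surface at z = 0. Lengths are in m, angles in rad, forces in N, time in s.
With the tool pointing down it reaches from about 0.35 to 0.85 m from the base axis. Payload 8.1 kg.
Tool frame: the origin (TCP) lies midway between the tips of the shut fingers; the grasp point (between the pads) lies 19 mm behind it (env.tcp_to_grasp is the distance from the TCP to the grasp point, in m); z points along the fingers, y is the line along which they close (so a half turn about z gives the same grasp; the last joint's range is limited). The gripper opens to 85 mm and grips with 20 to 120 N. Pads are 22 mm wide; open, the fingers measure 114 mm over their backs; the gripper's body (76 mm by 85 mm) begins 54 mm behind the grasp point. The pads swing forward as they close: fully open they stand 13 mm farther back than shut.
Start: joints at [-1.435, 0.13, 1.488, -0, 1.523, -0.085], TCP at [0.131, -0.585, 0.231] pointing down, gripper open.
Joint ranges: [-2.96, 2.96], [-0.89, 2.26], [0.02, 2.5], [-1.34, 4.48], [0, 2.73], [-2.66, 2.66]. Speed limits (rad/s): [2.39, 2.39, 2.79, 3.14, 3.14, 3.14].

INTERFACE

Orientations are given as a unit quaternion [w, x, y, z].
In Python, from plant import env gives the robot as it stands. The module is installed in compiled form; this text tells all that it offers. Calls block until the motion is done:
- env.movep(position, orientation): joint-space move of the TCP to a pose.
- env.move_linear(position, ori=None, velocity=0.15, f_stop=None): straight line of the TCP; ori=None keeps the orientation; velocity is the mean speed in m/s. With f_stop (N) it stops when the force on the tool has changed by that much, and returns True; else False.
- env.move_j(angles): joint-space move.
- env.set_gripper(opening, squeeze=None): finger opening in m; squeeze is the grip in N (None keeps the last); returns when the fingers have stopped.
- env.hold(seconds).
- env.ik(position, orientation): joint angles nearest the present ones, or None.
- env.sense(): the state.
- env.get_image(name): name is "scene" or "side" or "wrist"; returns the picture (420x560x3 uint8, red, green, blue); there is no depth.
- env.camera_params(name): a dict with "fovy" (degrees; the focal length in pixels is half the picture's height over the tangent of half this angle, whatever the lens; pixels are square), "cx", "cy" (the principal point, pixels), "rvec" (rotation vector, rad) and "tvec" (3), from world to camera coordinates, as OpenCV has them. Camera axes: x right, y down, z forward; pixel columns grow to the right and rows downward; lengths in m; the calibration is good to about 2 mm. A picture is of the moment at which its call begins: read the wrist's pose just before it. camera_params takes no time and is no camera call; for the wrist camera it gives the pose at the moment of the call.
A pose or a line that the arm cannot do raises env.MotionError and nothing moves.
- env.finish_job(): hands the job in; it is judged then, once.
The state is a dict: "t": time; "joint_pos": joint angles; "qvel": joint speeds; "tau": joint torques, N m; "tcp_pos": TCP position; "tcp_rot": TCP orientation; "wrist_force": force on the tool from outside, world axes, zero at the start; "wrist_torque": the same for the moment, N m; "grip_width": finger opening in m; "gripper_force": force on a finger pad.
Only numpy, scipy, OpenCV 4.12 (cv2) and the standard library are available. Lean on these libraries where they do the work, as an engineer would, in place of code of your own. Each camera call takes 0.05 s, during which the arm holds its last target. There are 200 camera calls.

TASK

The filter of the bench fume extractor has just been changed and its blue cover still stands open. First push the yellow reset plunger of the filter indicator down to its stop; then turn the brass quarter-turn fastener on the frame until its slot lines up with the red index lines beside it, so that the cover can pass over it; then swing the cover shut over the fastener and press it fully home on its springy seal with the gripper's fingers. Finish while still holding the cover pressed down (I will lock it, do not let go), and leave the spool, circuit board, old filter and screwdriver on the bench where they are.

Things in the scene. Friction and masses are not known exactly. Their poses are not given: they have to be found in the camera images.
- extractor: White bench fume extractor, fixed, 260 mm (x) by 430 mm (y), flat top frame 110 mm above the bench. Origin: centre of its underside. y runs from the closed blower half (y -215..0 mm; its hose and nozzle lie on the bench to y = -475) to the open filter bay half (y 0..215). Bay opening x -100..100, y 12..133 mm, with the new filter 13 mm below the frame.
- plunger_top (a point): Centre of the top of the yellow reset plunger of the filter indicator, at (72, 105, 112) mm in the extractor's frame when up. Round head of 24 mm diameter, 8 mm thick, on a thin stem, in a 55 mm wide space between the filter and the frame's wall.
- plunger (a joint): Travel of the reset plunger, m: 0 up, 0.007 at its lower stop. Straight down, against a spring: 1.5 N to start, 5 N at the stop. It springs back when let go.
- fastener_head (a point): Centre of the top of the fastener's brass head, at (0, 175, 138) mm in the extractor's frame. The head is a bar 30 long, 10 wide, 15 mm tall, its underside 13 mm above the frame, on a 9 mm neck, with a dark driver slot along it. x axis along bar and slot, z up. The red index lines on the frame run along the extractor's x.
- fastener (a joint): Angle of the fastener, rad: 0 when bar and slot lie along the index lines (the extractor's x), growing clockwise seen from above, so that from its start it must be turned counter-clockwise to come to 0. Stops at -0.12 and 1.65; stays where it is left (friction 0.06 N m). The cover passes over it only within about 0.2 rad of 0.
- cover (a joint): Angle of the cover, rad: 0 shut and flush, about 1.5 standing upright, stop at 1.9. A stiff hinge (0.35 N m) holds it at any angle. It meets the springy seal at about 0.04 rad; to press it flush from there takes about 6 to 13 N at the press point, then it meets a hard stop; let go, it rises again to 0.02 or 0.03.
- cover_panel: The blue cover, a flat panel 220 mm along the hinge (its x), 200 mm from hinge to free edge (its y) and 5 mm thick (its z from 0, the inner face, to 5 mm, the outer face, up when shut). Origin: the middle of the hinge line, which runs along the extractor's x at (0, 0, 114) mm in the extractor's frame. 300 g, hidden mass and friction vary.
- cover_press (a point): Point to press on the cover: middle of its outer face 135 mm from the hinge line, 40 mm short of the slot; when shut it lies at (0, 135, 119) mm in the extractor's frame.
- cover_slot (a point): Centre of the oblong slot in the cover that passes over the fastener's head, on its outer face: 40 mm along x, 16 mm along y, 175 mm from the hinge line. When the cover is shut the fastener's head stands 19 mm out of it.
- spool: Bystander: grey solder spool standing on end, 56 mm diameter, 45 mm tall. Origin: centre of its underside.
- board: Bystander: green circuit board lying flat, 100 x 80 mm, up to 13 mm tall. Origin: centre of its underside.
- old_filter: Bystander: used filter cassette lying flat, 140 x 117 x 35 mm. Origin: centre of its underside.
- screwdriver: Bystander: screwdriver lying on the bench, 180 mm long. Origin: on the bench under its middle.

How it is judged:
On the way, in this order (a step that is already met when the one before it is completed fails the run):
1. the reset plunger is pushed down to its stop (within 1 mm) while the cover is open (value of joint plunger above 0.006 m and value of joint cover above 0.6 rad), for 0.1 s.
2. the fastener's slot lines up with the index lines (within 0.2 rad) while the cover is open, and the fingers are off it (value of joint fastener between -0.2 and 0.2 rad and value of joint cover above 0.6 rad and contact force between the fingers and fastener below 0.1 N), for 0.2 s.
3. the cover is pressed flush with the fingers (value of joint cover below 0.009 rad and contact force between the fingers and cover_panel above 4 N), for 0.3 s.
At the end, for the whole second after the job is handed in: The cover is held flush (joint within 0.009 rad of shut, under 2 mm at its free edge) by the fingers pressing on it with more than 4 N, the fastener's head standing through its slot, aligned within 0.2 rad (all of step 3 and value of joint fastener between -0.2 and 0.2 rad); the arm keeps its last pose, push and grip.
It fails at once if a bystander is moved by more than 30 mm (distance of any of spool, board, old_filter, screwdriver from where it was at the start of the episode above 0.03 m).
It fails at once if the spool is tipped over (angle between spool's own z axis and vertical above 0.5 rad).
It also fails if it takes over 61 s, if anything falls off the work surface, if the arm or the gripper's body presses on something with over 40 N, if the wrist force passes 120 N, or if a joint passes its speed limit or range.

## Working session

There is one attempt and no reset: what is moved stays moved. The work goes in short steps, each a Python script; the robot and the scene stay as the last script left them, time stands still between calls to the robot, and variables do not carry over. Pictures are saved under pics/ and viewed, at most 10 in all, crops included, and the job is handed in when it is done.

```bash
mkdir -p pics
cat > h.py <<'E'
import numpy as np, cv2
from plant import env
def snap(n,f):
    p=env.camera_params(n); im=env.get_image(n); cv2.imwrite(f"pics/{f}.png",im[:,:,::-1]); np.save(f"pics/{f}.npy",np.array([p],dtype=object),allow_pickle=True); return im,p
def load(f): return cv2.imread(f"pics/{f}.png")[:,:,::-1], np.load(f"pics/{f}.npy",allow_pickle=True)[0]
def ray(p,uv):
    f=210/np.tan(np.radians(p["fovy"])/2); R=cv2.Rodrigues(np.array(p["rvec"],float))[0]; t=np.array(p["tvec"],float).ravel()
    uv=np.atleast_2d(np.array(uv,float)); d=np.c_[(uv[:,0]-p["cx"])/f,(uv[:,1]-p["cy"])/f,np.ones(len(uv))]@R
    return -R.T@t, d/np.linalg.norm(d,axis=1,keepdims=True)
def onz(p,uv,z):
    c,d=ray(p,uv); return c+d*((z-c[2])/d[:,2])[:,None]
def proj(p,X):
    f=210/np.tan(np.radians(p["fovy"])/2); R=cv2.Rodrigues(np.array(p["rvec"],float))[0]
    Y=np.atleast_2d(X)@R.T+np.array(p["tvec"],float).ravel(); return np.c_[f*Y[:,0]/Y[:,2]+p["cx"],f*Y[:,1]/Y[:,2]+p["cy"]]
def tri(obs):
    A=np.zeros((3,3));b=np.zeros(3)
    for p,uv in obs:
        c,d=ray(p,uv); M=np.eye(3)-np.outer(d[0],d[0]); A+=M;b+=M@c
    X=np.linalg.solve(A,b); return X,[np.linalg.norm(proj(p,X)[0]-uv) for p,uv in obs]
E
python3 - <<'E'
from h import *
for n in("scene","side"):
    im,p=snap(n,n+"0"); print({k:np.round(np.array(v,float),3).tolist() for k,v in p.items()}, np.round(ray(p,[280,210])[0],3))
print(env.sense()["t"],env.sense()["tcp_rot"])
E
```

```text
{'fovy': 48.163, 'cx': 285.083, 'cy': 207.763, 'rvec': [1.275, 2.24, -0.934], 'tvec': [0.273, -0.293, 1.491]} [1.241 0.398 0.827]
{'fovy': 54.94, 'cx': 281.595, 'cy': 212.99, 'rvec': [2.282, 0.582, -0.22], 'tvec': [-0.54, -0.103, 1.121]} [ 0.877 -0.523  0.719]
0.1 [-8.78271162e-04  9.93911455e-01  1.10178251e-01 -2.09461237e-05]
```

View pics/scene0.png

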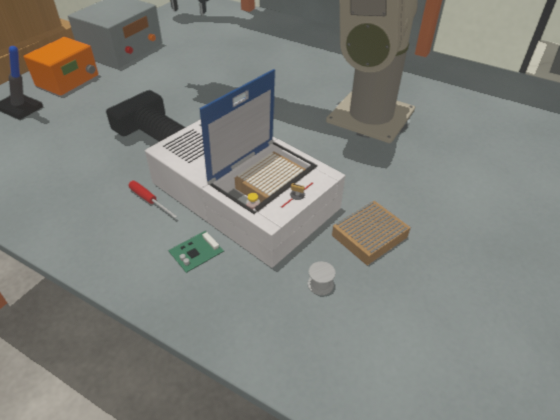

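View pics/side0.png

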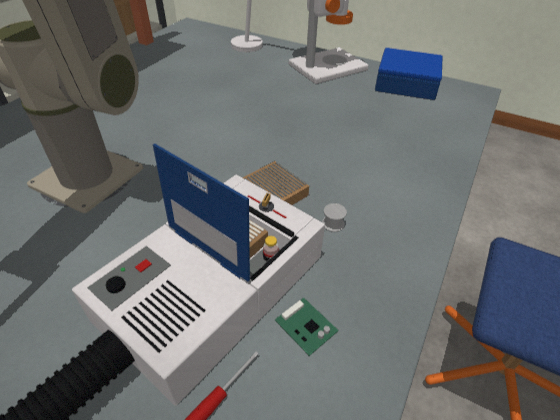

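The scene view shows the plunger at (253,200), fastener at (297,189), and the cover's top edge from (204,108) to (275,76). In the side view the plunger is at (271,242) and the fastener at (266,202).

Run:
```python
from h import *
def comp(im,lo,hi,near,r=25):
    h=cv2.cvtColor(np.ascontiguousarray(im),cv2.COLOR_RGB2HSV); m=cv2.inRange(h,lo,hi)
    k=np.zeros_like(m); cv2.circle(k,near,r,255,-1); m&=k; return m
P={}
for f,pl,fa in(("scene0",(253,200),(297,189)),("side0",(271,242),(266,202))):
    im,p=load(f)
    m=comp(im,(22,120,120),(35,255,255),pl,12); ys,xs=np.nonzero(m); yc=(xs.mean(),ys.mean())
    m=comp(im,(10,110,60),(24,255,255),fa,14); yb,xb=np.nonzero(m)
    h=comp(im,(0,120,100),(7,255,255),fa,28)|comp(im,(172,120,100),(180,255,255),fa,28); yr,xr=np.nonzero(h)
    X=onz(p,np.c_[xr,yr],.11)[:,:2]; c=X.mean(0); d=np.linalg.svd(X-c)[2][0]
    print(f,yc,len(xs),(xb.mean(),yb.mean()),len(xb),'red',len(xr),c,d,np.degrees(np.arctan2(d[1],d[0])), np.ptp((X-c)@d))
    P[f]=(p,yc,(xb.mean(),yb.mean()))
a,b=P.values()
for i in(1,2): print(tri([(a[0],a[i]),(b[0],b[i])]))
```

```text
<stdin>:11: RuntimeWarning: Mean of empty slice.
  ret = um.true_divide(
Traceback (most recent call last):
ValueError: zero-size array to reduction operation maximum which has no identity
```

Run:
```python
from h import *
a=load("scene0")[1];b=load("side0")[1]
pl=tri([(a,(253,198)),(b,(271,240))]);fa=tri([(a,(297,187)),(b,(266,200))]);print(pl,fa)
ra=onz(a,[(283,206),(313,183)],.11);rb=onz(b,[(248,196),(286,217)],.11);print(ra,rb)
for im,pts in((load("scene0")[0],[(297,187),(313,183),(290,200)]),(load("side0")[0],[(266,200),(250,198),(282,215)])):
  for u,v in pts: print(cv2.cvtColor(np.ascontiguousarray(im[v-1:v+2,u-2:u+3]),cv2.COLOR_RGB2HSV).reshape(-1,3)[::3].tolist())
s=env.sense();w=env.camera_params("wrist");R=cv2.Rodrigues(np.array(w["rvec"],float))[0]
print(w["fovy"],ray(w,[280,210]),np.array(s["tcp_pos"]),R)
```

```text
(array([ 0.60925054, -0.04416995,  0.10694207]), [np.float64(0.05281879495803026), np.float64(0.058361954044287165)]) (array([0.55171095, 0.03447168, 0.1304636 ]), [np.float64(0.7901077951260977), np.float64(0.8134812610678269)])
[[0.59949962 0.02800522 0.11      ]
 [0.49762556 0.04846542 0.11      ]] [[0.50046807 0.04412762 0.11      ]
 [0.60630481 0.026572   0.11      ]]
[[19, 134, 162], [20, 127, 162], [19, 127, 144], [20, 131, 163], [19, 120, 130]]
[[4, 48, 196], [10, 11, 210], [2, 90, 181], [11, 10, 211], [9, 16, 203]]
[[8, 25, 204], [2, 94, 174], [2, 114, 181], [8, 20, 195], [4, 46, 187]]
[[19, 137, 110], [19, 151, 133], [18, 147, 137], [19, 147, 92], [18, 148, 129]]
[[167, 32, 152], [2, 180, 153], [178, 22, 199], [1, 193, 149], [0, 7, 216]]
[[1, 202, 155], [4, 27, 205], [1, 181, 152], [1, 48, 190], [1, 142, 144]]
63.094493744488055 (array([ 0.20770234, -0.56827643,  0.37336944]), array([[-0.29612602, -0.06322626, -0.95305394]])) [ 0.13136639 -0.58491134  0.2303097 ] [[ 0.21743992 -0.97607164 -0.00201022]
 [-0.92909122 -0.20760446  0.30608806]
 [-0.29918121 -0.06468809 -0.95200108]]
```

```bash
cat >> h.py <<'E'
from scipy.spatial.transform import Rotation as Ro
def down(yaw):  # tool x at world yaw, z down
    x=np.array([np.cos(yaw),np.sin(yaw),0]); z=np.array([0,0,-1.]); q=Ro.from_matrix(np.c_[x,np.cross(z,x),z]).as_quat(); return q[[3,0,1,2]]
E
python3 - <<'E'
from h import *
A=np.radians(-10); q=down(A+np.pi/2); s=env.sense()
env.move_linear([.2,-.5,.42],velocity=.3)
env.movep([.57,.02,.42],q); print(env.sense()["joint_pos"],env.sense()["t"])
env.set_gripper(0.0,40)
env.move_linear([.55,.01,.25],velocity=.3); env.hold(.2); snap("wrist","w1")
env.move_linear([.61,.0,.25],velocity=.3); env.hold(.2); snap("wrist","w2"); print(env.sense()["t"],env.sense()["wrist_force"])
E
```

```text
[-5.63639310e-02  5.40202288e-02  1.22872496e+00 -3.02133437e-04
  1.85881285e+00  1.19702047e-01] 3.25
5.5917 [-0.38449424 -0.54769819 -0.49865834]
```

View pics/w1.png

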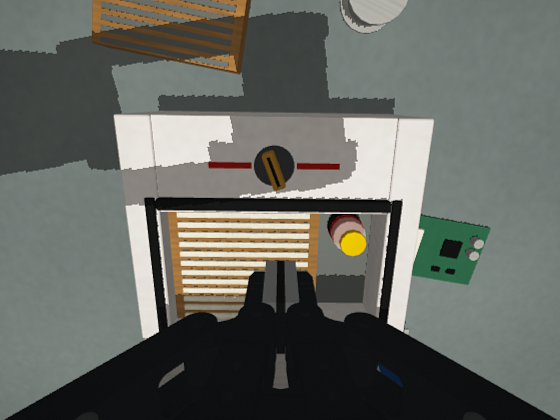

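View pics/w2.png

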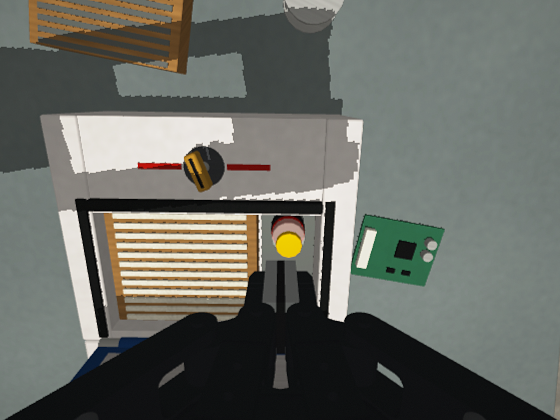

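Both wrist views show the bar about 70° clockwise of the red lines (w1: bar centre ≈ (273,170), lines at y≈166; w2: (198,170)). The yellow head is at (353,243) in w1 and (289,244) in w2.

```bash
python3 - <<'E'
from h import *
V=[]
for f,pl,fa in(("w1",(353,243),(273,170)),("w2",(289,244),(200,170))):
    im,p=load(f); h=cv2.cvtColor(np.ascontiguousarray(im),cv2.COLOR_RGB2HSV)
    def px(c,r,lo,hi):
        k=np.zeros(h.shape[:2],np.uint8); cv2.circle(k,c,r,255,-1); m=cv2.inRange(h,lo,hi)&k
        y,x=np.nonzero(m); return np.c_[x,y].astype(float)
    Y=px(pl,22,(24,150,150),(34,255,255)); (yc,yr)=cv2.minEnclosingCircle(Y.astype(np.float32))
    B=px(fa,32,(14,110,60),(24,255,255)); 
    r=px(fa,75,(0,150,80),(6,255,255)); r=np.r_[r,px(fa,75,(174,150,80),(180,255,255))]
    X=onz(p,r,.11)[:,:2]; l=cv2.fitLine(X.astype(np.float32),cv2.DIST_HUBER,0,.01,.01).ravel()
    t=(X-l[2:])@l[:2]; mid=l[2:]+l[:2]*(t.min()+t.max())/2
    S=px(fa,32,(0,0,0),(180,255,60)); 
    Bz=onz(p,B,.138)[:,:2]; rect=cv2.minAreaRect(Bz.astype(np.float32)*1000)
    d=np.linalg.svd(Bz-Bz.mean(0),full_matrices=False)[2][0]
    mb=B.mean(0)
    print(f,'yel',yc,yr,Y.mean(0),len(Y),'brass',mb,len(B),'red mid',mid,np.degrees(np.arctan(l[1]/l[0])),np.ptp(t),'bar',rect,np.degrees(np.arctan2(d[1],d[0])))
    V.append((p,Y.mean(0),np.array(mb)))
for i in(1,2): print(tri([(v[0],v[i]) for v in V]))
E
python3 - <<'E'
import cv2
o=[cv2.resize(cv2.imread(f"pics/{f}.png")[y-35:y+35,x-35:x+35],(395,395),interpolation=0) for f,x,y in(("w1",273,170),("w2",200,170))]
cv2.imwrite("pics/crop1.png",cv2.hconcat(o))
E
```

```text
w1 yel (352.8989562988281, 243.2720184326172) 12.31257438659668 [352.99331849 243.47884187] 449 brass [273.10888889 169.38      ] 450 red mid [0.55126284 0.03723945] -10.814888 0.1093525408713017 bar ((551.3181762695312, 38.58695983886719), (10.782628059387207, 30.720184326171875), 9.947809219360352) -80.8642973904835
w2 yel (288.4364013671875, 245.2052001953125) 12.565345764160156 [288.31304348 244.95      ] 460 brass [198.08611599 170.43936731] 569 red mid [0.5507013  0.03749491] -10.900173 0.10943615692349484 bar ((552.7576904296875, 38.34437561035156), (13.37816047668457, 29.994068145751953), 9.614129066467285) -80.72241826843712
(array([ 0.60857448, -0.04437094,  0.11197131]), [np.float64(0.10044708501857452), np.float64(0.1012079757129689)])
(array([0.55096498, 0.03790793, 0.13037652]), [np.float64(0.06568561509121129), np.float64(0.06624229330580161)])
```

View pics/crop1.png

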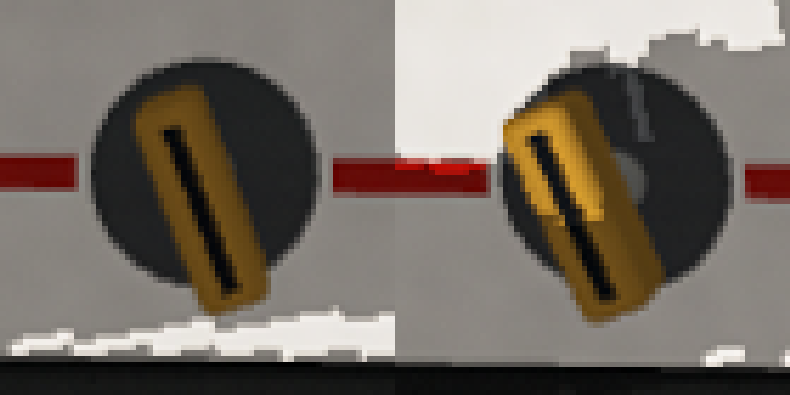

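Run:
```python
from h import *
s0,b=load("w1")[1],load("w2")[1]
for u,v in(((267.6,158),(190.2,159.5)),((279.6,186.4),(202.2,187.5))): print(tri([(s0,u),(b,v)]))
F=np.array([.551,.038]);A=np.radians(-10.85);ex=np.array([np.cos(A),np.sin(A)]);ey=np.array([-ex[1],ex[0]])
# cover top edge: intersect ray with ext plane x through edge ends
for n,pts in(("scene0",((204,108),(275,76))),("side0",((155,146),(246,196)))):
    p=load(n)[1]; c,d=ray(p,np.array(pts)); o=np.r_[F-.175*ey,.114]
    for i in range(2):
        for x in(-.11,.11):
            k=(x-(c-o)[:2]@ex)/(d[i,:2]@ex); X=c+k*d[i]-o; print(n,pts[i],x,'y %.3f z %.3f'%(X[:2]@ey,X[2]))
env.movep([.6085,-.0443,.16],down(A+np.pi/2))
env.move_linear([.6085,-.0443,.118],velocity=.1); z0=env.sense()["wrist_force"]
r=env.move_linear([.6085,-.0443,.1],velocity=.02,f_stop=10); env.hold(.3); s=env.sense()
print(r,s["tcp_pos"],s["wrist_force"]-z0,s["t"]); snap("side","s1")
```

```text
(array([0.54866147, 0.04804676, 0.1356938 ]), [np.float64(0.18153158725052262), np.float64(0.18317399337790433)])
(array([0.55405659, 0.02645419, 0.14235982]), [np.float64(0.13985318840664757), np.float64(0.14103999691845132)])
scene0 (204, 108) -0.11 y -0.265 z -0.017
scene0 (204, 108) 0.11 y 0.017 z 0.206
scene0 (275, 76) -0.11 y 0.007 z 0.183
scene0 (275, 76) 0.11 y 0.206 z 0.345
side0 (155, 146) -0.11 y 0.007 z 0.191
side0 (155, 146) 0.11 y -0.125 z 0.361
side0 (246, 196) -0.11 y 0.225 z -0.075
side0 (246, 196) 0.11 y 0.003 z 0.204
True [ 0.60897696 -0.044419    0.10504306] [-1.89226702  0.8744343   6.56846239] 7.625
```

Run:
```python
from h import *
A=np.radians(-10.85)
r=env.move_linear([.6085,-.0443,.1],velocity=.02,f_stop=8); env.hold(.3); s=env.sense(); print(r,s["tcp_pos"],s["wrist_force"])
env.move_linear([.6085,-.0443,.18],velocity=.2)
F=[.5512,.0376]; q=down(np.radians(-80.8+180))
env.movep([*F,.18],q); env.set_gripper(.04,40)
print(env.move_linear([*F,.13],velocity=.1,f_stop=10)); print(env.move_linear([*F,.124],velocity=.03,f_stop=10))
env.set_gripper(0,40); s=env.sense(); print(s["grip_width"],s["gripper_force"],s["tcp_pos"],s["wrist_force"],s["t"])
snap("side","s2")
```

```text
True [ 0.60910675 -0.0443892   0.10503012] [-3.09511071  0.3545017   6.93502139]
False
False
0.008800411780264077 42.851935029029846 [0.55140826 0.03759839 0.12432121] [-0.56271962  0.1659157   1.39159953] 11.0333
```

Run:
```python
from h import *
j=np.array(env.sense()["joint_pos"]); n=5
for i in range(1,n+1):
    k=j.copy(); k[5]-=np.radians(70)*i/n; env.move_j(k)
s=env.sense(); print(s["grip_width"],s["wrist_force"],s["wrist_torque"],s["t"])
env.set_gripper(.04); x=s["tcp_pos"]; env.move_linear([x[0],x[1],.18],velocity=.15)
A=np.radians(-10.85)
env.set_gripper(0); env.movep([.57,.02,.25],down(A+np.pi/2)); env.hold(.1); snap("wrist","w3"); print(env.sense()["t"])
im=cv2.imread("pics/w3.png"); cv2.imwrite("pics/crop2.png",cv2.resize(im[100:260,150:430],(784,448)))
```

```text
0.008822198429613001 [0.47969017 0.41717223 0.50862097] [-0.00334746 -0.04704596  0.05348843] 12.7917
15.7167
```

View pics/crop2.png

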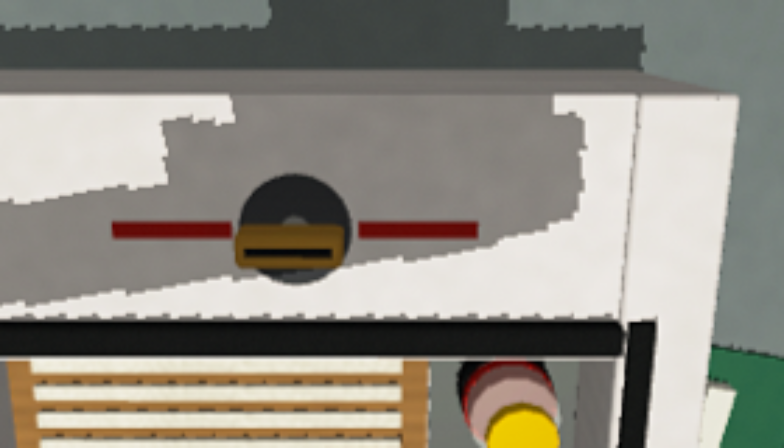

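The bar is now parallel to the red index lines (bar at about (290,247) in the crop). Next I'll close the cover from behind.

```bash
cat >> h.py <<'E'
A=np.radians(-10.85);ex=np.array([np.cos(A),np.sin(A)]);ey=np.array([-ex[1],ex[0]])
H=np.array([.5512,.0376])-.175*ey; Q=down(A+np.pi/2)
def E(y,z): return [*(H+y*ey),.114+z]
def cov(th,r): return r*np.cos(th)-.005*np.sin(th)-.011, r*np.sin(th)+.005*np.cos(th)
E
python3 - <<'E'
from h import *
env.move_linear([.57,.02,.45],velocity=.3)
env.movep(E(-.07,.336),Q)
env.move_linear(E(-.07,.15),velocity=.2); env.hold(.2)
f0=np.array(env.sense()["wrist_force"])
r=env.move_linear(E(.03,.15),velocity=.05,f_stop=2.5); s=env.sense(); x=np.array(s["tcp_pos"])
print(r,(x[:2]-H)@ey,x[2]-.114,np.array(s["wrist_force"])-f0,s["t"])
snap("scene","c1")
E
```

```text
True -0.0012193907556050224 0.1493529671754521 [-0.86491078  0.10032086  0.22366617] 20.0333
```

View pics/c1.png

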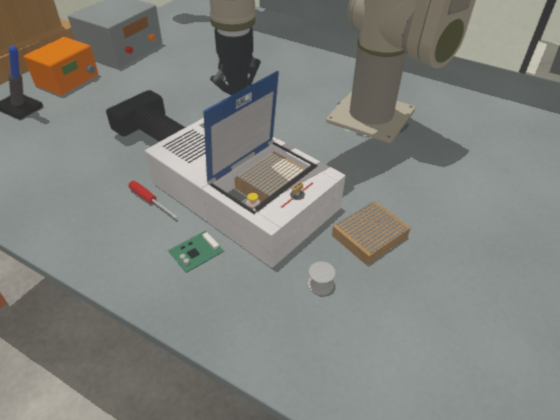

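The gripper is behind the cover (near (235,75)) and touching it; the cover is still upright. I'll close it along the arc.

Run:
```python
from h import *
for th in np.arange(1.4,.09,-.1):
    r=.135+.015*np.clip((th-.6)/.9,0,1)
    st=env.move_linear(E(*cov(th,r)),ori=Q,velocity=.08,f_stop=20)
    s=env.sense(); x=np.array(s["tcp_pos"]); w=np.array(s["wrist_force"])
    print(round(th,2),st,round((x[:2]-H)@ey,4),round(x[2]-.114,4),'fy %.1f fz %.1f'%(w[:2]@ey,w[2]),round(s["t"],1))
    if st: break
snap("scene","c2")
```

```text
1.4 False 0.0097 0.1467 fy 0.2 fz 0.4 20.4
1.3 False 0.0241 0.1422 fy 0.1 fz 0.7 20.7
1.2 False 0.0376 0.1365 fy -0.7 fz -0.2 21.1
1.1 False 0.0501 0.1294 fy 0.7 fz 0.2 21.4
1.0 False 0.0619 0.1213 fy 1.2 fz -0.1 21.7
0.9 False 0.0726 0.112 fy 0.2 fz -0.1 22.0
0.8 False 0.0822 0.1019 fy 0.7 fz -0.3 22.4
0.7 False 0.0906 0.091 fy 1.0 fz -0.4 22.7
0.6 False 0.0979 0.0794 fy 0.3 fz 0.2 23.0
0.5 False 0.1054 0.0682 fy -0.3 fz -0.2 23.3
0.4 False 0.1116 0.0563 fy 0.1 fz 0.1 23.6
0.3 False 0.1167 0.0437 fy 0.3 fz -0.6 23.9
0.2 False 0.1204 0.0307 fy -0.3 fz -1.2 24.3
0.1 False 0.1229 0.0174 fy 0.3 fz 0.4 24.6
```

View pics/c2.png

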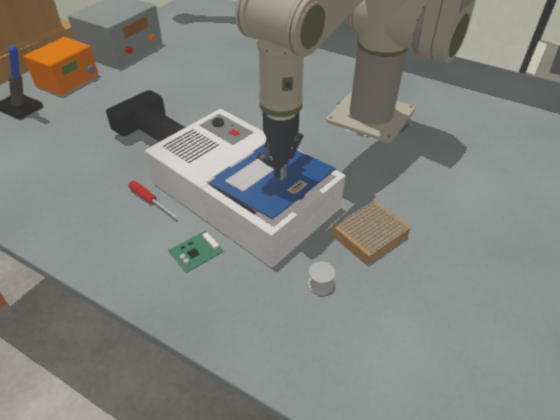

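The cover is nearly shut, with its slot (297,186) passing over the fastener. I'll press it home.

Run:
```python
from h import *
env.move_linear(E(.133,.022),velocity=.1)
env.hold(.3); f0=np.array(env.sense()["wrist_force"])
def rep(st):
    s=env.sense(); x=np.array(s["tcp_pos"]); w=np.array(s["wrist_force"])-f0
    print(st,'y %.4f z %.4f'%((x[:2]-H)@ey,x[2]-.114),w.round(1),round(s["t"],1))
rep(0)
for k in (5,10,20,30):
    st=env.move_linear(E(.133,-.006),ori=Q,velocity=.02,f_stop=k-max(0,(env.sense()["wrist_force"]-f0)[2])); env.hold(.3); rep(st)
```

```text
0 y 0.1328 z 0.0220 [0. 0. 0.] 25.2
True y 0.1333 z 0.0074 [0.8 0.1 1.9] 26.3
True y 0.1333 z 0.0055 [-1.3  1.4  5.6] 26.9
True y 0.1334 z 0.0051 [-3.2  0.9  7.1] 27.5
True y 0.1334 z 0.0051 [-3.4 -0.3  8. ] 28.1
```

Run:
```python
from h import *
for i in range(8):
    env.move_linear(E(.1334,.0045-.001*i),ori=Q,velocity=.02); env.hold(.15)
    s=env.sense(); w=s["wrist_force"]; print(i,round(s["tcp_pos"][2]-.114,4),np.round(w,1),s["grip_width"],round(s["t"],1))
    if w[2]>25: break
env.hold(.5); print(env.sense()["wrist_force"],env.sense()["tcp_pos"][2]); snap("scene","c3")
im=cv2.imread("pics/c3.png"); cv2.imwrite("pics/crop3.png",cv2.resize(im[100:300,130:430],(780,520)))
```

```text
0 0.0051 [-3.   0.3  8.6] -0.00019397640862197366 28.4
1 0.005 [-6.8  0.4 14.2] -0.00011931032888193676 28.9
2 0.0049 [-10.1   0.5  22. ] -0.0003502959949632627 29.2
3 0.0048 [-13.6  -0.1  29.6] 0.0003070201294940579 29.6
[-14.65824421   1.00465853  30.27674454] 0.11877212193103477
```

View pics/crop3.png

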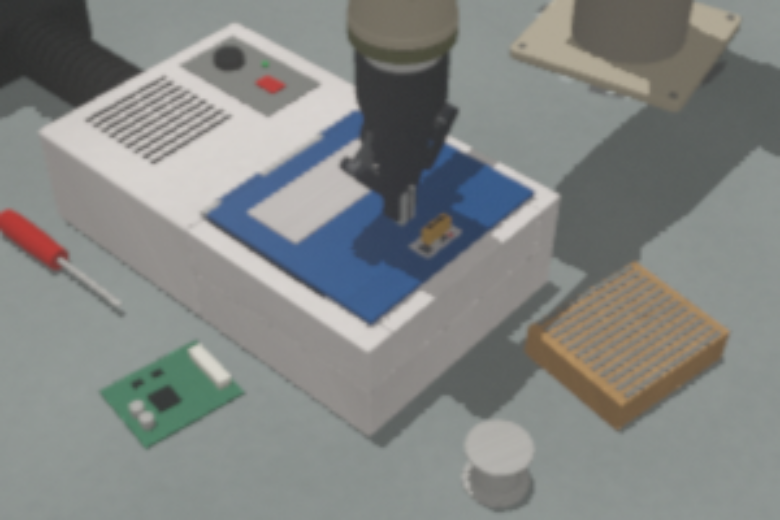

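The cover lies flush at the hard stop with the brass head standing through the slot (435,230 in the crop). The tip is pressing with about 30 N and the bystanders are where they were.

```bash
python3 -c "
from plant import env
print(env.finish_job())"
```

```text
the job is handed in; nothing more can be done
None
```

I handed the job in: the plunger was pushed to its stop, the fastener turned into line with the index lines, and the cover is shut flush and still held down with about 30 N, the bystanders untouched; the system gave no verdict.

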